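# Hold the pantry vacuum-sealer's dial at its third click

### The job

Seal the canister in the vacuum-sealer drawer: pull the drawer all the way out by its bar handle, then with the fingers press down the paddle of the spring-return dial inside, past two clicks to the third, and keep it there. It springs back if let go, so finish while still holding it down, with the drawer still fully out. Leave the jar and the tin beside the unit where they are.

Things in the scene. Friction and masses are not known exactly. Their poses are not given: they have to be found in the camera images.
- drawer (a joint): Travel of the sealer unit's drawer in m: 0 = closed (its contents are hidden), 0.180 = fully out at its stop. It slides level straight out of the unit's front, along the unit's -x, against about 3 N of friction; it stays where it is left, has no catch, and may start a little ajar.
- unit_front (a point): Middle of the lower front edge of the fixed white vacuum-sealer unit, on the worktop. The unit is a box 300 mm deep, 320 wide, 157 high. Axes of this point = the unit's: x from its front (drawer side) to its back, y to its left side, z up. Closed, the drawer front (14 mm thick, upper edge 140 mm above the worktop) covers x = -14 to 0 mm here.
- drawer_handle (a point): Middle of the drawer's straight steel bar handle: round bar, diameter 11 mm, 100 mm long along the unit's y, 120 mm above the worktop, its axis 45 mm before the outer face of the drawer front (39 mm free between bar and front). Moves with the drawer.
- dial_axis (a point): Centre of the dial in the drawer: a black drum (diameter 56, 52 mm long) with its axis along the unit's x, 90 mm above the worktop, between two grey cheeks that reach 31 mm to each side and 100 mm above the worktop. It is midway across the drawer, 75 mm behind the drawer front's inner face; with the drawer out the unit's front edge is 105 mm behind it. Moves with the drawer.
- paddle (a point): Point to press: on the upper face of the dial's black paddle, 65 mm from the dial's axis. The paddle is a plate 50 mm wide (along the unit's x), 6 mm thick, reaching 99 mm from the axis towards the unit's +y, ending in a 9 mm round lip. This point is about 116 mm above the worktop at rest, 70 mm at the third click. Moves with drawer and dial.
- dial (a joint): Turn of the dial in rad: 0 = at rest, paddle slanting up 0.36 rad; grows as the paddle is pressed down. Clicks at about 0.24, 0.48 and 0.72, hard stop at 0.80. At the press point it takes about 3.5 N to move off to the first click, 4.8 N on to the second, 6 N to the third, then 5 N to stay there and 8 N to the stop. No click keeps the dial: let go, it springs back to 0.
- jar: Glass jar with dark lid, diameter 72 mm, 110 mm high, standing beside the unit. Origin: centre of its underside. Leave alone.
- tin: Steel food tin with paper label, diameter 68 mm, 100 mm high, standing beside the unit. Origin: centre of its underside. Leave alone.

How it is judged:
On the way, in this order (a step that is already met when the one before it is completed fails the run):
1. the drawer is pulled fully out (value of joint drawer above 0.165 m), for 0.2 s.
2. the fingers hold the dial's paddle down at the third click (value of joint dial above 0.66 rad and contact force between the fingers and dial above 2.5 N), for 0.4 s.
At the end, for the whole second after the job is handed in: Ends holding: through the last second the drawer is out more than 160 of its 180 mm, the dial is still (under 0.2 rad/s) and past 0.66 rad (third click or the stop just beyond), and the fingers push on it with over 2.5 N, with no jar or tin on it (all of step 2 and value of joint drawer above 0.16 m and velocity of joint dial between -0.2 and 0.2 rad/s and contact force between each of jar, tin and dial below 0.1 N); the arm keeps its last pose, push and grip.
It fails at once if the jar or tin was moved more than 30 mm or knocked over (distance of any of jar, tin from where it was at the start of the episode above 0.03 m or angle between any of jar, tin's own z axis and vertical above 0.5 rad).
It also fails if it takes over 46 s, if anything falls off the work surface, if the arm or the gripper's body presses on something with over 40 N, if the wrist force passes 120 N, or if a joint passes its speed limit or range.

### The arm

A 6-joint arm with a two-finger parallel gripper is mounted at the origin on the work surface. World frame = base frame: x ahead of the robot, y to its left, z up, the work surface at z = 0. Lengths are in m, angles in rad, forces in N, time in s.
With the tool pointing down it reaches from about 0.375 to 0.975 m from the base axis. Payload 3.8 kg.
Tool frame: the origin (TCP) lies between the finger pads; the fingertips stand 17 mm ahead of it and the grasp point (between the pads) lies 2 mm behind it (tip_extent is the distance from the TCP to the fingertips, in m); z points along the fingers, y is the line along which they close (so a half turn about z gives the same grasp; the last joint's range is limited). The gripper opens to 85 mm and grips with 20 to 120 N. Pads are 22 mm wide; open, the fingers measure 114 mm over their backs; the gripper's body (76 mm by 85 mm) begins 54 mm behind the grasp point. The pads swing forward as they close: fully open they stand 13 mm farther back than shut.
Start: joints at [-1.376, 0.264, 1.604, -0, 1.274, -0.037], TCP at [0.155, -0.657, 0.248] pointing down, gripper open.
Joint ranges: [-2.63, 2.63], [-0.94, 2.18], [0.31, 2.57], [-1.31, 4.45], [0, 2.66], [-2.55, 2.55]. Speed limits (rad/s): [2.57, 2.57, 3.14, 3.14, 3.14, 3.14].

### API

Orientations are given as [roll, pitch, yaw] about the fixed x, y, z axes, in that order (R = Rz(yaw) Ry(pitch) Rx(roll)).
In Python, from rig import * gives the robot as it stands. The module is installed in compiled form; this text tells all that it offers. Calls block until the motion is done:
- move_pose(position, orientation): joint-space move of the TCP to a pose.
- move_linear(position, vel=0.15, rot=None, stop_force=None): straight line of the TCP; rot=None keeps the orientation; vel is the mean speed in m/s. With stop_force (N) it stops when the force on the tool has changed by that much, and returns True; else False.
- goto_joints(angles): joint-space move.
- open_gripper() and close(strength=None): open the fingers fully, or close them until they stop; strength is the grip in N (None keeps the last).
- sleep(seconds).
- ik(position, orientation): joint angles nearest the present ones, or None.
- read_state(): the state.
- grab_frame(name): name is "scene" or "top" or "wrist"; returns a dict with "img" (420x560x3 uint8, red, green, blue), "depth" (420x560 float32, m along the optical axis (not along the pixel's ray), 0 where there is no reading), "fovy" (degrees; the focal length in pixels is half the picture's height over the tangent of half this angle, whatever the lens; pixels are square), "cx", "cy" (the principal point, pixels), "distortion" ([k1, k2, p1, p2, k3] as OpenCV has them; the pictures are not rectified), "R" (3x3) and "t" (3): a world point X has camera coordinates R X + t. Camera axes: x right, y down, z forward; pixel columns grow to the right and rows downward; lengths in m; the calibration is good to about 2 mm. A picture is of the moment at which its call begins.
A pose or a line that the arm cannot do raises MotionError and nothing moves.
- close_job(): hands the job in; it is judged then, once.
The state is a dict: "t": time; "joints": joint angles; "joint_vel": joint speeds; "joint_torque": joint torques, N m; "tool_pos": TCP position; "orientation": TCP orientation; "contact_force": force on the tool from outside, world axes, zero at the start; "wrist_torque": the same for the moment, N m; "grip_width": opening from 0.0 (shut) to 1.0 (fully open); "grip_force": force on a finger pad.
Only numpy, scipy, OpenCV 4.12 (cv2) and the standard library are available. Lean on these libraries where they do the work, as an engineer would, in place of code of your own. Each camera call takes 0.05 s, during which the arm holds its last target. There are 200 camera calls.

## Working session

There is one attempt and no reset: what is moved stays moved. The work goes in short steps, each a Python script; the robot and the scene stay as the last script left them, time stands still between calls to the robot, and variables do not carry over. Pictures are saved under pics/ and viewed, at most 10 in all, crops included, and the job is handed in when it is done.

```bash
mkdir -p pics
cat > h.py <<'E'
from rig import *
import numpy as np, cv2
def K(f):
    h,w=f["img"].shape[:2]; fl=h/2/np.tan(np.radians(f["fovy"])/2)
    return np.array([[fl,0,f["cx"]],[0,fl,f["cy"]],[0,0,1.]])
def world(f,u,v,z=None):
    p=cv2.undistortPoints(np.array([[[u,v]]],float),K(f),np.array(f["distortion"],float))[0,0]
    R,t=np.array(f["R"]),np.array(f["t"])
    d=R.T@np.array([p[0],p[1],1.]); c=-R.T@t
    s=f["depth"][int(round(v)),int(round(u))] if z is None else (z-c[2])/d[2]
    return c+s*d
E
python3 - <<'E'
from h import *
import pickle
for n in ("scene","top"):
    f=grab_frame(n); pickle.dump(f,open(n+".pkl","wb")); cv2.imwrite(f"pics/{n}0.png",cv2.resize(f["img"][:,:,::-1],(800,600)))
print(read_state())
E
```

```text
{'t': 0.1, 'joints': array([-1.37588832e+00,  2.64701658e-01,  1.60529168e+00,  5.02610049e-05,
        1.27371414e+00, -3.68972727e-02]), 'joint_vel': array([ 0.00073959, -0.00023781, -0.00266725,  0.00196564,  0.00142262,
        0.00121152]), 'joint_torque': array([-3.87832652e-04, -5.16707826e+01, -3.68590379e+01,  1.34699701e-05,
        6.24805049e-03, -9.58529597e-06]), 'tool_pos': array([ 0.15495943, -0.65629852,  0.24704114]), 'orientation': array([-3.13948104e+00, -1.26008731e-04,  2.31790382e-01]), 'contact_force': array([-4.74098123e-01, -1.53787324e+00,  1.47406558e-04]), 'wrist_torque': array([-0.01375526, -0.00687176, -0.01068432]), 'grip_force': 0.0, 'grip_width': 0.9945622716876928}
```

View pics/scene0.png

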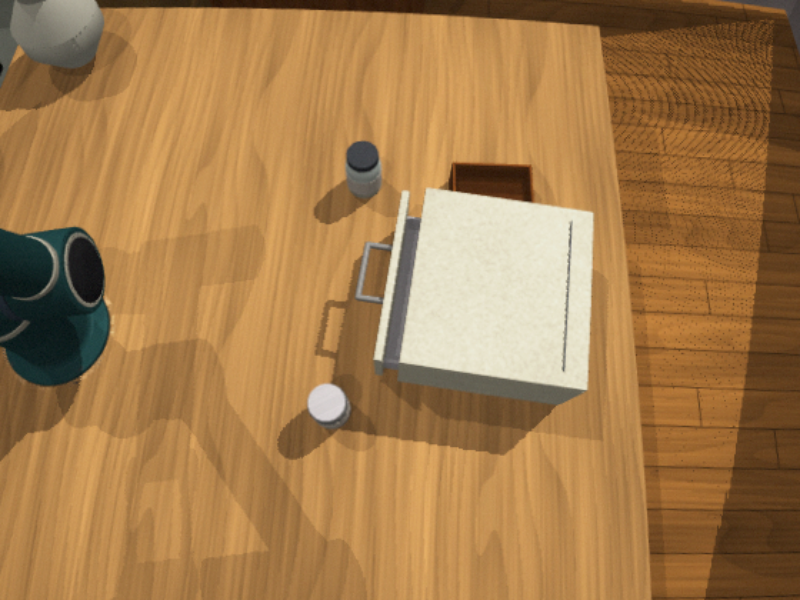

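View pics/top0.png

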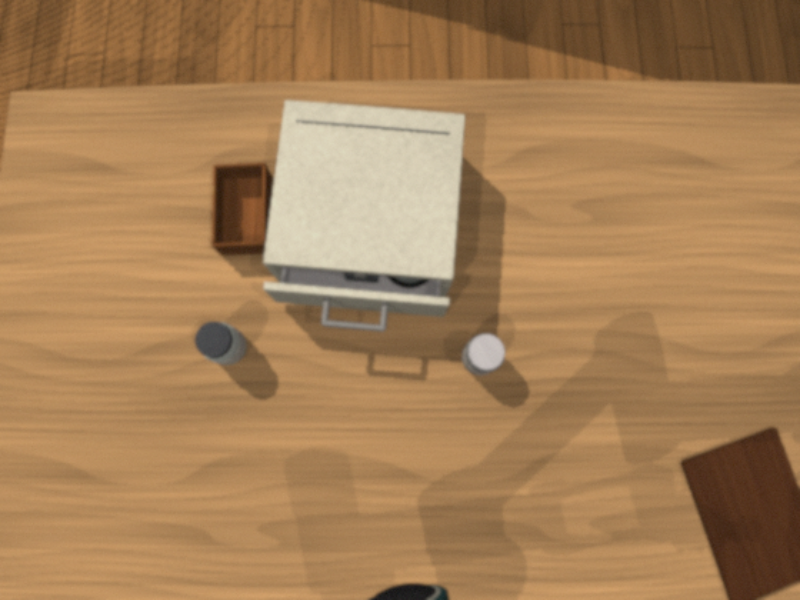

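The scene view shows the unit with its drawer slightly ajar, the jar (dark lid) on its left and the tin on its right. In the top view (800 px scale) the unit's top corners are about (265,263), (452,278), (465,115) and (285,100). The bar runs from (323,323) to (384,327), the jar lid is at (214,340) and the tin top at (486,352).

Run:
```python
from h import *
import pickle
f=pickle.load(open("top.pkl","rb")); s=pickle.load(open("scene.pkl","rb"))
np.set_printoptions(precision=4,suppress=True)
P=lambda f,l,z:[print(p,world(f,p[0]*.7,p[1]*.7,z)) for p in l]
print("top corners FL FR BR BL");P(f,[(265,263),(452,278),(465,115),(285,100)],.157)
print("scene same");P(s,[(427,188),(399,380),(587,389),(593,212)],.157)
print("bar top");P(f,[(323,324),(354,325.5),(384,328)],.12)
print("bar scene");P(s,[(367,244),(358,299)],.12)
print("front top edge");P(f,[(265,290),(448,304)],.14)
print("jar");P(f,[(214,340)],.11);P(s,[(363,156)],.11)
print("tin");P(f,[(486,352)],.1);P(s,[(328,404)],.1)
print(world(f,350*.7,200*.7), world(f,486*.7,352*.7))
im=f["img"][180:250,170:330,::-1]; cv2.imwrite("pics/crop.png",cv2.resize(im,None,fx=5,fy=5,interpolation=2))
```

```text
top corners FL FR BR BL
(265, 263) [0.7012 0.2583 0.157 ]
(452, 278) [ 0.6716 -0.0545  0.157 ]
(465, 115) [ 0.965 -0.086  0.157]
(285, 100) [0.9982 0.2316 0.157 ]
scene same
(427, 188) [0.7042 0.2596 0.157 ]
(399, 380) [ 0.6713 -0.0845  0.157 ]
(587, 389) [ 0.9674 -0.0843  0.157 ]
(593, 212) [0.9989 0.2305 0.157 ]
bar top
(323, 324) [0.6022 0.164  0.12  ]
(354, 325.5) [0.599  0.1112 0.12  ]
(384, 328) [0.5941 0.0601 0.12  ]
bar scene
(367, 244) [0.6034 0.1621 0.12  ]
(358, 299) [0.595  0.0583 0.12  ]
front top edge
(265, 290) [0.6585 0.2607 0.14  ]
(448, 304) [ 0.6307 -0.0481  0.14  ]
jar
(214, 340) [0.5779 0.3534 0.11  ]
(363, 156) [0.5823 0.3512 0.11  ]
tin
(486, 352) [ 0.553 -0.115  0.1  ]
(328, 404) [ 0.5573 -0.1198  0.1   ]
[0.8099 0.1157 0.1569] [ 0.553  -0.1149  0.1005]
```

View pics/crop.png

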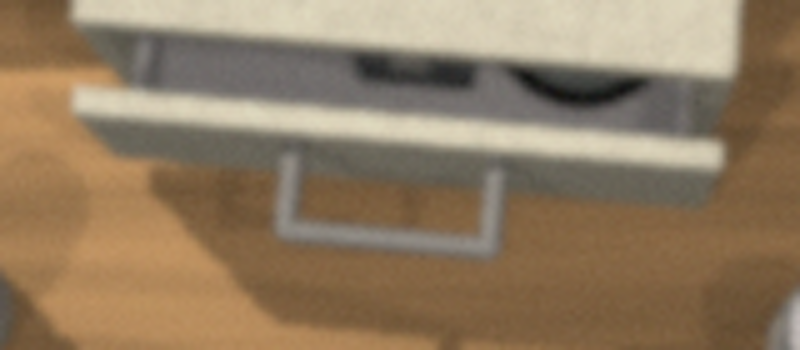

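The crop shows the bar in front of the drawer front, with the dial behind it in the middle and the canister to its right. The unit's yaw is about -0.10, unit_front about (0.686, 0.102), and the drawer is about 29 mm out. I'll hook the bar with shut fingers lowered into the 39 mm gap.

```bash
cat >> h.py <<'E'
yaw=-0.1; U=np.array([.686,.102,0]); c,s=np.cos(yaw),np.sin(yaw)
RU=np.array([[c,-s,0],[s,c,0],[0,0,1]]); O=[np.pi,0,yaw]
W=lambda x,y,z:U+RU@np.array([x,y,z])
def st(m):
    r=read_state(); print(m,round(r["t"],2),(RU.T@(r["tool_pos"]-U)).round(4),r["contact_force"].round(2),round(r["grip_width"],2))
E
python3 - <<'E'
from h import *
close(20)
move_pose(W(-.0625,0,.22),O); st("above")
print(move_linear(W(-.0625,0,.112),.12,stop_force=8)); st("in")
f=grab_frame("top"); cv2.imwrite("pics/in.png",cv2.resize(f["img"][150:270,150:350,::-1],None,fx=4,fy=4))
E
```

```text
above 4.01 [-0.0622 -0.0008  0.22  ] [0.18 0.2  0.02] -0.01
False
in 5.06 [-0.0616  0.0002  0.113 ] [ 0.11 -0.23  0.53] -0.0
```

View pics/in.png

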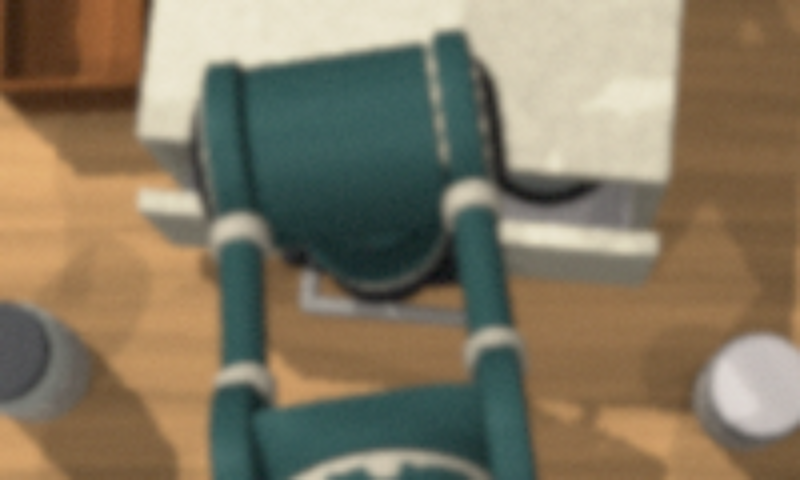

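The arm is over the bar (bar at about (390,308) in the crop) and came down without contact, so the fingers are in the gap. Now I'll pull.

Run:
```python
from h import *
print(move_linear(W(-.14,0,.112),.08,stop_force=20)); st("mid")
print(move_linear(W(-.232,0,.112),.07,stop_force=20)); st("out")
sleep(.4); st("out2")
x=(RU.T@(read_state()["tool_pos"]-U))[0]
move_linear(W(x+.009,0,.112),.05); move_linear(W(x+.009,0,.22),.15); st("up")
move_pose(W(-.08,.068,.26),O); st("over paddle")
f=grab_frame("wrist"); cv2.imwrite("pics/w.png",f["img"][:,:,::-1])
move_pose(W(-.22,.25,.35),O)
f=grab_frame("top"); cv2.imwrite("pics/t2.png",cv2.resize(f["img"][150:300,130:330,::-1],None,fx=4,fy=4)); import pickle; pickle.dump(f,open("t2.pkl","wb"))
st("end")
```

```text
False
mid 6.22 [-0.1405 -0.0002  0.1116] [0.46 0.7  0.18] 0.0
True
out 7.35 [-2.232e-01  2.000e-04  1.125e-01] [ 1.09 -0.08  1.18] 0.0
out2 7.75 [-2.232e-01 -1.000e-04  1.116e-01] [1.23 0.35 0.28] 0.0
up 8.94 [-2.15e-01 -2.00e-04  2.19e-01] [ 0.57 -0.45 -0.4 ] 0.0
over paddle 9.61 [-0.081   0.0676  0.2578] [-0.1   0.    0.05] -0.0
end 10.68 [-0.2196  0.2486  0.3489] [-0.28  0.36 -0.4 ] -0.0
```

View pics/w.png

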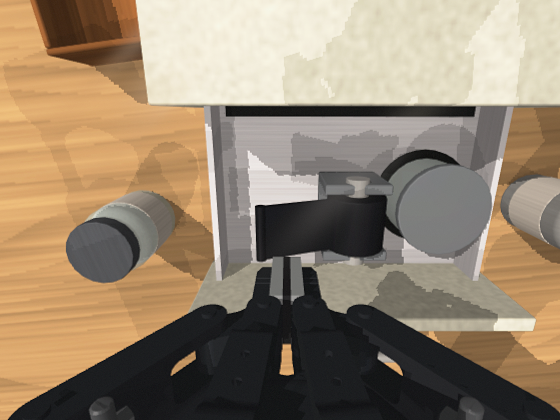

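View pics/t2.png

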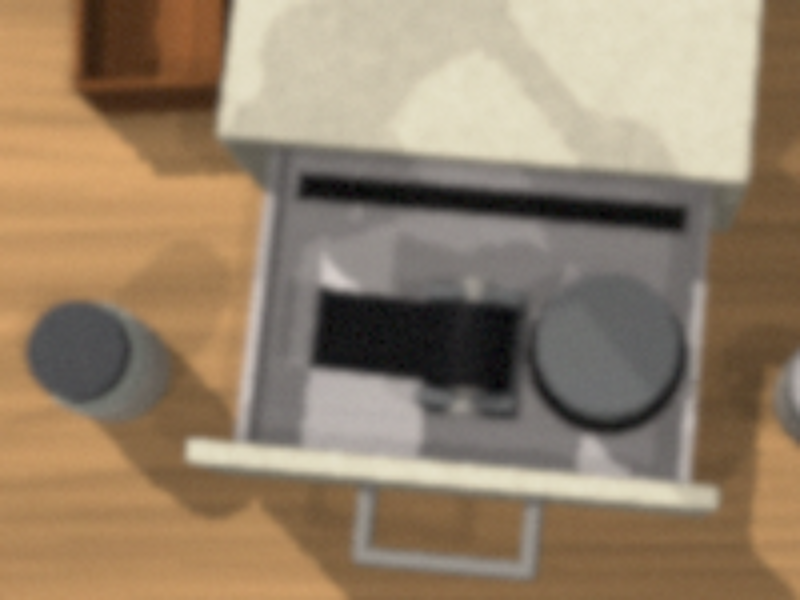

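The drawer is out. The paddle is a black plate spanning crop columns 318–430 and centred near row 335, with the bar middle at (445,565). I'll check the position and then press.

Run:
```python
from h import *
import pickle
f=pickle.load(open("t2.pkl","rb"))
q=lambda u,v,z:(RU.T@(world(f,130+u/4,150+v/4,z)-U)).round(4)
print("bar",q(445,565,.12),"paddle tip",q(320,328,.13),"mid",q(370,333,.116))
p=q(370,333,.116); x=p[0] if abs(p[0]+.105)<.012 else -.105
Y=.068
move_pose(W(x,Y,.2),O); st("above")
print(move_linear(W(x,Y,.145),.1,stop_force=8)); st("near")
for z in (.125,.115,.105,.098,.092,.088,.085,.082,.079):
    r=move_linear(W(x,Y,z),.03,stop_force=15); st(z)
    if r: print("stop"); break
f=grab_frame("scene"); cv2.imwrite("pics/s3.png",cv2.resize(f["img"][110:260,200:400,::-1],None,fx=4,fy=4))
```

```text
bar [-0.2407  0.001   0.12  ] paddle tip [-0.107   0.0895  0.13  ] mid [-0.1056  0.0609  0.116 ]
above 11.71 [-0.105   0.0687  0.2011] [ 0.2  -0.52 -0.6 ] 0.0
False
near 12.41 [-0.1054  0.0684  0.1453] [-0.67  0.35  0.01] -0.0
0.125 13.22 [-0.1056  0.0678  0.1248] [1.38 0.82 2.26] -0.0
0.115 13.71 [-0.1057  0.0681  0.1147] [1.21 2.29 3.01] 0.0
0.105 14.19 [-0.1058  0.0678  0.1047] [0.73 1.56 1.67] -0.0
0.098 14.57 [-0.1058  0.0673  0.098 ] [-0.75 -0.74  3.9 ] 0.0
0.092 14.93 [-0.1055  0.0674  0.0921] [-0.18 -3.21  5.45] 0.0
0.088 15.21 [-0.1052  0.0677  0.0884] [ 0.46 -0.88  4.95] 0.0
0.085 15.46 [-0.1048  0.0677  0.0859] [-0.4  -1.35  8.12] -0.0
0.082 15.71 [-0.1046  0.0679  0.083 ] [ 0.77 -1.53  6.54] -0.0
0.079 15.96 [-0.1042  0.0682  0.0812] [-0.71 -2.08 12.38] 0.0
```

View pics/s3.png

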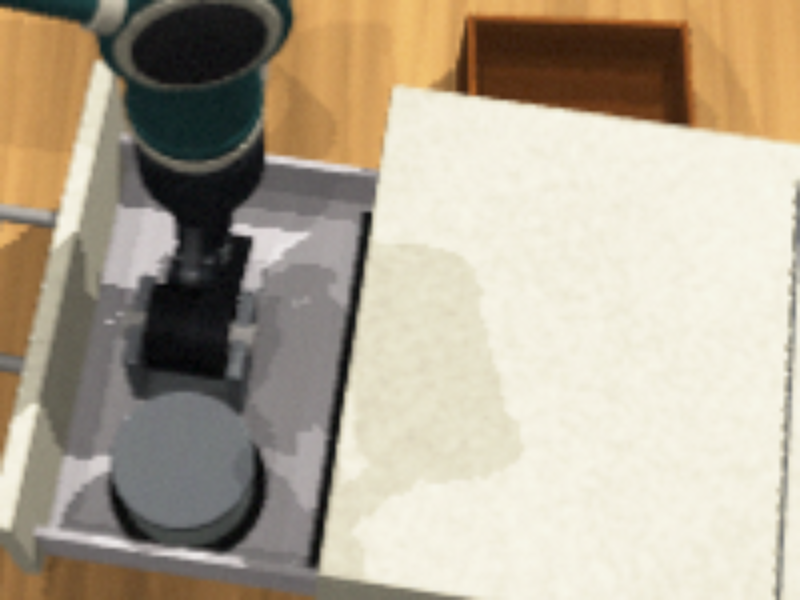

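The view shows the fingers on the lowered paddle with the drawer fully out. The tip is at about 64 mm and the force has risen to 12 N, which fits the stop. I'll confirm stiffness with a little more push and then hand in.

Run:
```python
from h import *
p=lambda z:move_linear(W(-.105,.068,z),.02,stop_force=15)
print(p(.077)); st("a")
for i in range(4): sleep(.25); st("hold")
```

```text
False
a 16.27 [-0.1024  0.0682  0.0809] [-2.52 -2.86 18.64] 0.0
hold 16.52 [-0.1025  0.0681  0.0809] [-2.58 -2.96 18.22] -0.0
hold 16.77 [-0.1025  0.0682  0.0809] [-2.26 -2.96 18.65] -0.0
hold 17.02 [-0.1024  0.0681  0.0809] [-2.3  -3.39 17.18] 0.0
hold 17.27 [-0.1025  0.0681  0.0809] [-2.62 -3.32 18.75] -0.0
```

```bash
python3 -c "
from rig import *
print(close_job())"
```

```text
the job is handed in; nothing more can be done
None
```

I pulled the drawer out to its stop and pressed the paddle down to what reads as the dial's hard stop, just past the third click. I handed the job in with the fingers still holding it at about 18 N; no verdict came back. The jar and tin were not touched.

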